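Load the slot rack, slide it into the bedside steriliser and start the cycle

ROBOT

A 7-joint arm with a two-finger parallel gripper is mounted at the origin on the work surface. World frame = base frame: x ahead of the robot, y to its left, z up, the work surface at z = 0. Lengths are in m, angles in rad, forces in N, time in s.
With the tool pointing down it reaches from about 0.35 to 0.9 m from the base axis. Payload 19.9 kg.
Tool frame: the origin (TCP) lies at the very end of the fingers, on their centre line; the grasp point (between the pads) lies bot.grasp_offset behind it (bot.grasp_offset is the distance from the TCP to the grasp point, in m); z points along the fingers, y is the line along which they close (so a half turn about z gives the same grasp; the last joint's range is limited). The gripper opens to 85 mm and grips with 20 to 120 N. Pads are 22 mm wide; open, the fingers measure 114 mm over their backs; the gripper's body (76 mm by 85 mm) begins 54 mm behind the grasp point. The pads swing forward as they close: fully open they stand 13 mm farther back than shut.
Start: joints at [-1.218, 0.417, -0.01, 1.614, 0.005, 1.111, -0.053], TCP at [0.24, 0.577, 0.231] pointing down, gripper open.
Joint ranges: [-2.81, 2.81], [-0.39, 2.02], [-1.27, 1.25], [0.06, 2.57], [-1.19, 4.33], [0.19, 2], [-2.82, 2.82]. Speed limits (rad/s): [1.89, 1.89, 2.39, 2.39, 3.01, 3.01, 3.01].

INTERFACE

Orientations are given as a unit quaternion [w, x, y, z].
In Python, from bench import bot gives the robot as it stands. Calls block until the motion is done:
- bot.movep(position, orientation): joint-space move of the TCP to a pose.
- bot.line_to(position, rate=0.15, orientation=None): straight line of the TCP; orientation=None keeps the orientation; rate is the mean speed in m/s.
- bot.move_joints(angles): joint-space move.
- bot.release() and bot.grab(newtons=None): open the fingers fully, or close them until they stop; newtons is the grip in N (None keeps the last).
- bot.wait(seconds).
- bot.inverse_kinematics(position, orientation): joint angles nearest the present ones, or None.
- bot.grab_frame(name): name is "scene" or "side" or "wrist"; returns (picture, depth): 480x640x3 uint8, red, green, blue; 480x640 float32, m along the optical axis (not along the pixel's ray), 0 where there is no reading.
- bot.get_calibration(name): a dict with "fx", "fy", "cx", "cy" (pixels), "R" (3x3) and "t" (3): a world point X has camera coordinates R X + t. Camera axes: x right, y down, z forward; pixel columns grow to the right and rows downward; lengths in m; the calibration is good to about 2 mm. A picture is of the moment at which its call begins: read the wrist's pose just before it. get_calibration takes no time and is no camera call; for the wrist camera it gives the pose at the moment of the call.
A pose or a line that the arm cannot do raises bot.Unreachable and nothing moves.
- bot.job_done(): hands the job in; it is judged then, once.
Readings, each from a call of its own:
- bot.read_clock(): time.
- bot.read_q(): joint angles.
- bot.read_qvel(): joint speeds.
- bot.read_joint_efforts(): joint torques, N m.
- bot.read_tool_pos(): TCP position.
- bot.read_tcp_rot(): TCP orientation.
- bot.read_contact_force(): force on the tool from outside, world axes, zero at the start.
- bot.read_wrist_torque(): the same for the moment, N m.
- bot.read_finger_gap(): finger opening in m.
- bot.read_gripper_force(): force on a finger pad.
Only numpy, scipy, OpenCV 4.12 (cv2) and the standard library are available. Lean on these libraries where they do the work, as an engineer would, in place of code of your own. Each camera call takes 0.05 s, during which the arm holds its last target. There are 200 camera calls.

TASK

Take the pill organiser out of the slot rack and lay it on the middle of the cork mat, for it must not be irradiated, and lay every used thing that is out on the table (whichever are there of thermometer case, toothbrush case, spoon, oral syringe and stick thermometer) flat on the floor of the slot rack's compartments, while the rack still stands outside the steriliser. Then slide the loaded rack into the steriliser's mouth until it is fully home, lower the lid gently until it is shut, and only then press the start button down until it clicks and let it come back up. Leave the mug, amber bottle and jar standing where they are.

Things in the scene. Friction and masses are not known exactly. Their poses are not given: they have to be found in the camera images.
- steriliser: Fixed white table-top box, 180 mm deep, 303 mm wide, walls 56 mm high, open at the mouth (its front end). Origin: middle of its underside, on the table; x points from the mouth into the box, y along the width, z up. A control pod, 52 mm wide and 54 mm high, runs along the outside of the -y wall and carries the start button.
- bay (a point): Middle of the bay's base sheet, 2.5 mm above the table, axes as steriliser; rear wall face at x = +84 mm. Slippery guide rails inside both side walls leave 287 mm (3 mm either side of the rack). Lips over the rails, 10 mm wide, underside 44 mm above the table, stop the rack from being put in from above.
- mouth (a point): Middle of the mouth at table height, axes as steriliser, 90 mm before its origin. Open from wall to wall, the guides flared to about 293 mm here. Nothing sticks out in front; just inside, a ramp rises from the table to the 2.5 mm base sheet over the first 20 mm.
- lid (a joint): Lid angle in rad: 0 shut (flat on the box), grows as it opens upwards, limit 1.75; starts at 1.2 to 1.5, nearly upright. Stiff friction hinge along the box's rear: it stays where it is left and needs about 2 to 6 N at its free edge to move down, e.g. pushed on its outer face from behind, then from above.
- lid_hinge (a point): Middle of the lid's hinge line, 57 mm above the table and 94 mm beyond the middle of the box. Turns with the lid: x points from the free edge to the hinge, y along the hinge, z out of the outer face. The lid is a 192 x 303 x 12 mm plate (white frame, clear window), 192 mm along -x from here, from 0 to 12 mm along z.
- lid_edge (a point): Middle of the lid's free edge, on its outer face (69 mm above the table when shut). Turns with the lid.
- start (a joint): Travel of the start button in m: 0 up, 0.006 fully down; it clicks at 0.0045. Sprung, about 5 N fully down; comes back by itself.
- start_top (a point): Middle of the top face of the start button, a round white button 30 mm across on a grey housing on the pod, pressed straight down.
- rack_floor (a point): Middle of the slot rack's floor, upper face, 10 mm above its underside (runners). Loose grey plastic, 0.5 kg, 170 mm along x, 281 mm along y; x points from front panel to rear edge, which enters the steriliser first. Three dividers along x, 14 mm high, at y = -69, 0, +69 mm make four compartments 162 x 66 mm, centred at y = -103, -34.5, 34.5, 103 mm; outer walls 18 mm above the floor.
- rack_panel (a point): Middle of the back face of the rack's white front panel (303 mm wide, top 54 mm above the rack's underside), 85 mm before the rack's middle, axes as rack_floor. The rack is fully home when this face meets the ends of the steriliser's side walls; rack_floor is then at x = -5 mm, y = 0 from bay.
- rack_handle (a point): Middle of the rack's handle, a level flat-sided steel bar 10 mm thick, 14 mm high and 110 mm long along the rack's y, posts at its ends, 35 mm in front of the front panel and 34 mm above the rack's underside (30 mm of free space between bar and panel). Axes as rack_floor.
- thermometer_case_mid (a point): Centre of the blue plastic thermometer case, a rounded box 140 x 26 x 24 mm (long along its x), 60 g.
- toothbrush_case_mid (a point): Centre of the white plastic toothbrush travel case, a rounded box 145 x 30 x 20 mm (long along its x), 60 g.
- spoon_mid (a point): Point on the middle of the stainless steel medicine spoon's handle, 8.5 mm above its underside, where it is best taken. The spoon is 150 mm long along its x; the handle is a round bar 10 mm thick, sloping slightly, from x = -37 to +75 mm; the round bowl, 38 mm across and 12 mm deep, is centred at x = -56 mm. 60 g.
- syringe_mid (a point): Centre of the oral syringe, along its x: clear barrel 22 mm thick from x = -45 to +40 mm, tip to x = -61 mm, finger flange 34 mm wide at x = +38 mm, plunger end at x = +68 mm, 30 mm wide flat front collar at x = -43 mm; 24 mm high, 40 g. It does not roll.
- thermometer_mid (a point): Point on the stick thermometer, half-way up (8 mm): its body, 24 mm wide and 16 mm high, runs from x = -20 to +64 mm, the thin probe to x = -77 mm. White plastic, 50 g.
- pillbox_mid (a point): Centre of the weekly pill organiser, a white plastic box 120 x 40 x 30 mm (long along its x) with seven small clear lids in its top, 90 g. It starts on the floor of one of the rack's inner compartments, lengthwise, its top 16 mm above the dividers.
- mat_top (a point): Middle of the upper face of the fixed cork mat, 130 x 90 mm (long along its x) and 3 mm thick, on the table on the robot's left.
- bottle: Bystander: amber glass bottle, 62 mm across, 150 mm high, stands beside the things; origin under its centre. Leave it.
- mug: Bystander: cream ceramic mug, 80 mm across, 90 mm high; origin under its centre. Leave it.
- pill_jar: Bystander: small jar, 52 mm across, 75 mm high; origin under its centre. Leave it.
Not all that is in view belongs to the job. What is shaped like the part that bears spoon_mid but green or yellow is not meant. Leave any black look-alike of the part that bears toothbrush_case_mid alone.

How it is judged:
On the way, in this order (a step that is already met when the one before it is completed fails the run):
1. the pill organiser lies on the mat and every used thing lies in the rack's compartments while the rack is still outside the steriliser (x of thermometer_case_mid in the frame of rack_floor between -0.075 and 0.075 m and y of thermometer_case_mid in the frame of rack_floor between -0.137 and 0.137 m and z of thermometer_case_mid in the frame of rack_floor between 0 and 0.018 m and x of toothbrush_case_mid in the frame of rack_floor between -0.075 and 0.075 m and y of toothbrush_case_mid in the frame of rack_floor between -0.137 and 0.137 m and z of toothbrush_case_mid in the frame of rack_floor between 0 and 0.017 m and x of spoon_mid in the frame of rack_floor between -0.075 and 0.075 m and y of spoon_mid in the frame of rack_floor between -0.137 and 0.137 m and z of spoon_mid in the frame of rack_floor between 0 and 0.016 m and x of syringe_mid in the frame of rack_floor between -0.075 and 0.075 m and y of syringe_mid in the frame of rack_floor between -0.137 and 0.137 m and z of syringe_mid in the frame of rack_floor between 0 and 0.019 m and x of thermometer_mid in the frame of rack_floor between -0.075 and 0.075 m and y of thermometer_mid in the frame of rack_floor between -0.137 and 0.137 m and z of thermometer_mid in the frame of rack_floor between 0 and 0.015 m and horizontal distance between pillbox_mid and mat_top below 0.035 m and z of pillbox_mid in the frame of mat_top between 0.01 and 0.025 m and x of rack_floor in the frame of bay below -0.15 m and linear speed of each of thermometer_case, toothbrush_case, spoon, syringe, thermometer below 0.05 m/s), for 0.2 s.
2. the loaded rack is slid fully home (x of thermometer_case_mid in the frame of rack_floor between -0.075 and 0.075 m and y of thermometer_case_mid in the frame of rack_floor between -0.137 and 0.137 m and z of thermometer_case_mid in the frame of rack_floor between 0 and 0.018 m and x of toothbrush_case_mid in the frame of rack_floor between -0.075 and 0.075 m and y of toothbrush_case_mid in the frame of rack_floor between -0.137 and 0.137 m and z of toothbrush_case_mid in the frame of rack_floor between 0 and 0.017 m and x of spoon_mid in the frame of rack_floor between -0.075 and 0.075 m and y of spoon_mid in the frame of rack_floor between -0.137 and 0.137 m and z of spoon_mid in the frame of rack_floor between 0 and 0.016 m and x of syringe_mid in the frame of rack_floor between -0.075 and 0.075 m and y of syringe_mid in the frame of rack_floor between -0.137 and 0.137 m and z of syringe_mid in the frame of rack_floor between 0 and 0.019 m and x of thermometer_mid in the frame of rack_floor between -0.075 and 0.075 m and y of thermometer_mid in the frame of rack_floor between -0.137 and 0.137 m and z of thermometer_mid in the frame of rack_floor between 0 and 0.015 m and x of rack_floor in the frame of bay between -0.009 and 0.02 m and y of rack_floor in the frame of bay between -0.008 and 0.008 m and z of rack_floor in the frame of bay between 0.005 and 0.016 m), for 0.2 s.
3. the lid is shut (x of rack_floor in the frame of bay between -0.009 and 0.02 m and y of rack_floor in the frame of bay between -0.008 and 0.008 m and z of rack_floor in the frame of bay between 0.005 and 0.016 m and value of joint lid below 0.04 rad), for 0.2 s.
4. the start button is pressed until it clicks, with the lid shut (value of joint lid below 0.05 rad and value of joint start above 0.0045 m), for 0.05 s.
At the end, for the whole second after the job is handed in: The pill organiser lies on the mat (centres within 35 mm). Each thing lies inside the rack's walls, at most 6 to 8 mm higher than when flat on its floor. The rack is home to within 4 mm (8 mm sideways), the lid shut to within 0.04 rad, the button up, all at rest (all of step 3 and x of thermometer_case_mid in the frame of rack_floor between -0.075 and 0.075 m and y of thermometer_case_mid in the frame of rack_floor between -0.137 and 0.137 m and z of thermometer_case_mid in the frame of rack_floor between 0 and 0.018 m and x of toothbrush_case_mid in the frame of rack_floor between -0.075 and 0.075 m and y of toothbrush_case_mid in the frame of rack_floor between -0.137 and 0.137 m and z of toothbrush_case_mid in the frame of rack_floor between 0 and 0.017 m and x of spoon_mid in the frame of rack_floor between -0.075 and 0.075 m and y of spoon_mid in the frame of rack_floor between -0.137 and 0.137 m and z of spoon_mid in the frame of rack_floor between 0 and 0.016 m and x of syringe_mid in the frame of rack_floor between -0.075 and 0.075 m and y of syringe_mid in the frame of rack_floor between -0.137 and 0.137 m and z of syringe_mid in the frame of rack_floor between 0 and 0.019 m and x of thermometer_mid in the frame of rack_floor between -0.075 and 0.075 m and y of thermometer_mid in the frame of rack_floor between -0.137 and 0.137 m and z of thermometer_mid in the frame of rack_floor between 0 and 0.015 m and horizontal distance between pillbox_mid and mat_top below 0.035 m and z of pillbox_mid in the frame of mat_top between 0.01 and 0.025 m and value of joint start below 0.0015 m and linear speed of rack below 0.02 m/s); the robot touches nothing.
It fails at once if the start button is pressed while the lid is open (value of joint start above 0.003 m and value of joint lid above 0.1 rad).
It fails at once if the lid is slammed (faster than 3 rad/s) (velocity of joint lid below -3 rad/s).
It fails at once if the bottle is knocked over or moved more than 5 cm (distance of bottle from where it was at the start of the episode above 0.05 m or angle between bottle's own z axis and vertical above 0.5 rad).
It fails at once if the mug is knocked over or moved more than 5 cm (distance of mug from where it was at the start of the episode above 0.05 m or angle between mug's own z axis and vertical above 0.5 rad).
It fails at once if the pill jar is knocked over or moved more than 5 cm (distance of pill_jar from where it was at the start of the episode above 0.05 m or angle between pill_jar's own z axis and vertical above 0.5 rad).
Of thermometer_case, toothbrush_case, spoon, syringe, thermometer only 3 to 4 are there at a start; the rules pass over those that are not, and their reading is None.
At some moment in a run one of thermometer_case, toothbrush_case, spoon, syringe, thermometer may be knocked a few centimetres aside while the robot is not near it.
Once in a run the grip may slacken for a moment while it holds something.
It also fails if it takes over 210 s, if anything falls off the work surface, if the arm or the gripper's body presses on something with over 40 N, if the wrist force passes 120 N, or if a joint passes its speed limit or range.

## Working session

There is one attempt and no reset: what is moved stays moved. The work goes in short steps, each a Python script; the robot and the scene stay as the last script left them, time stands still between calls to the robot, and variables do not carry over. Pictures are saved under pics/ and viewed, at most 14 in all, crops included, and the job is handed in when it is done.

```bash
ls; mkdir -p pics; python3 - <<'E'
from bench import bot
import cv2,numpy as np
print(bot.grasp_offset,bot.read_clock(),bot.read_tcp_rot())
for n in("scene","side"):
    p,d=bot.grab_frame(n); cv2.imwrite(f"pics/{n}0.png",p[:,:,::-1]); np.savez(f"pics/{n}0.npz",p=p,d=d)
    c=bot.get_calibration(n); print(n,c)
E
```

```text
pics
0.0187 0.0 [-7.74849491e-05  1.95625360e-01  9.80678507e-01 -6.14773352e-04]
scene {'fx': 559.3313627389197, 'fy': 559.3313627389197, 'cx': 316.26314446535457, 'cy': 239.55762198556025, 'R': array([[-0.77674626,  0.62955699, -0.01797877],
       [ 0.5188642 ,  0.62347132, -0.58486192],
       [-0.35699466, -0.46361785, -0.8109336 ]]), 't': array([ 0.36972888, -0.26253313,  1.51539282])}
side {'fx': 474.5384972971413, 'fy': 474.5384972971413, 'cx': 315.12729149604377, 'cy': 238.29310406033918, 'R': array([[ 0.80485996, -0.59344231,  0.00516391],
       [-0.4474729 , -0.6125577 , -0.65156816],
       [ 0.38983131,  0.52211041, -0.75857252]]), 't': array([-0.37820609,  0.32994671,  1.17253442])}
```

View pics/scene0.png

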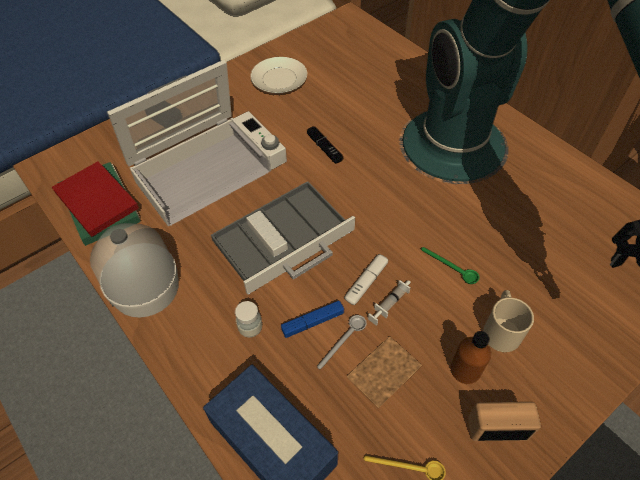

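View pics/side0.png

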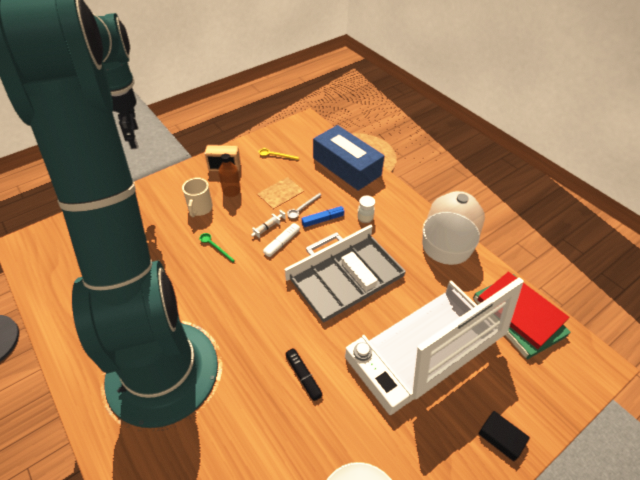

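The scene view shows the steriliser (200,150), its start button (270,142), the rack (285,235), pillbox (267,233) and mat (385,370).

Used things:
- **Blue case:** (312,320).
- **White case:** (367,280).
- **Steel spoon:** (343,340). The green (450,265) and yellow (405,465) spoons are excluded by colour.
- **Syringe:** (390,300).

The black bar (325,145) is the toothbrush-case look-alike. I'll confirm these in an enlarged crop.

```bash
cat > h.py <<'E'
import numpy as np, cv2
from bench import bot
def world(d,c):
    v,u=np.indices(d.shape)
    P=np.stack([(u-c['cx'])/c['fx']*d,(v-c['cy'])/c['fy']*d,d],-1)
    W=(P-c['t'])@c['R']; W[d<=0]=np.nan; return W
def ray(c,u,v,z):
    o=-c['R'].T@c['t']; k=c['R'].T@np.array([(u-c['cx'])/c['fx'],(v-c['cy'])/c['fy'],1])
    return o+k*(z-o[2])/k[2]
def quat(yaw):  # tool down, finger-closing line (tool y) at angle yaw+90 => tool x along yaw
    return np.array([0,np.cos(yaw/2),np.sin(yaw/2),0])
E
python3 - <<'E'
from h import *
im=cv2.imread("pics/scene0.png"); cv2.imwrite("pics/crop1.png",cv2.resize(im[225:385,200:430],None,fx=3.4,fy=3.4,interpolation=cv2.INTER_CUBIC))
for n,pts in {"scene":dict(tableA=(300,380),stA=(170,160),podtop=(255,130),button=(270,141),lidTop=(170,88),lidTL=(113,108),lidTR=(227,66),pillbox=(267,233),rackfloor=(320,215),white=(367,280),blue=(312,320),syr=(390,300),spoonh=(340,348),mat=(385,370),mug=(510,320),bottle=(468,360),jar=(247,312),panelL=(249,283),panelR=(354,221),rearL=(214,239),rearR=(311,186),handle=(310,262)),
 "side":dict(button=(363,349),pillbox=(357,270),white=(283,240),blue=(323,217),mat=(281,193),panelL=(372,232),panelR=(288,270),lidtop=(470,320))}.items():
    z=np.load(f"pics/{n}0.npz"); W=world(z['d'],bot.get_calibration(n)); np.save(f"pics/{n}W.npy",W)
    for k,(u,v) in pts.items(): print(n,k,np.round(W[v,u],3),end='; ')
    print()
E
```

```text
scene tableA [ 0.733  0.265 -0.001]; scene stA [ 0.63  -0.419  0.021]; scene podtop [ 0.411 -0.336  0.053]; scene button [ 0.417 -0.258  0.076]; scene lidTop [ 0.584 -0.397  0.244]; scene lidTL [ 0.57  -1.05  -0.256]; scene lidTR [ 0.285 -0.674  0.001]; scene pillbox [ 0.581 -0.051  0.039]; scene rackfloor [ 0.438 -0.032  0.008]; scene white [0.48  0.184 0.02 ]; scene blue [0.638 0.186 0.025]; scene syr [0.478 0.256 0.025]; scene spoonh [0.626 0.264 0.001]; scene mat [ 0.586  0.359 -0.001]; scene mug [0.307 0.448 0.007]; scene bottle [0.488 0.468 0.097]; scene jar [0.744 0.108 0.074]; scene panelL [0.693 0.036 0.043]; scene panelR [0.401 0.05  0.036]; scene rearL [ 0.682 -0.126  0.024]; scene rearR [ 0.405 -0.107  0.025]; scene handle [0.554 0.074 0.036]; 
side button [ 0.409 -0.274  0.079]; side pillbox [ 0.567 -0.065  0.041]; side white [0.471 0.165 0.02 ]; side blue [0.624 0.168 0.022]; side mat [0.586 0.348 0.008]; side panelL [0.721 0.043 0.   ]; side panelR [0.407 0.041 0.054]; side lidtop [ 0.564 -0.414  0.247];
```

View pics/crop1.png

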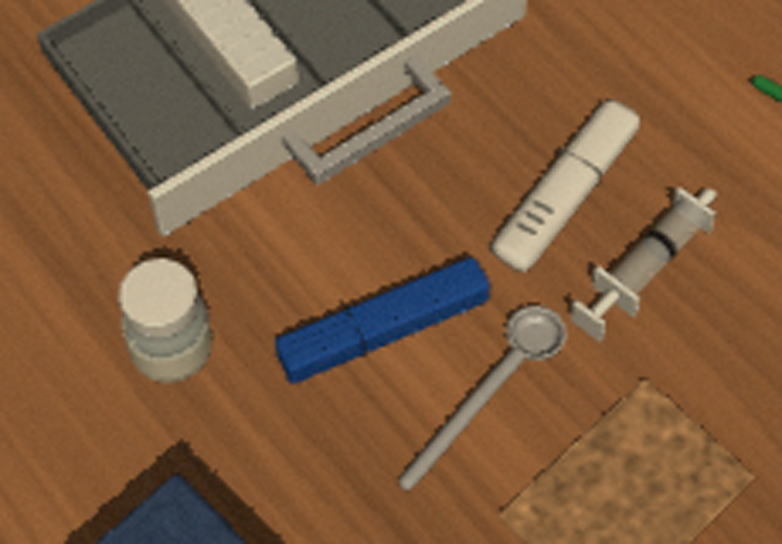

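The crop confirms four things: blue case, white case (ridged, lidded), steel spoon and syringe. There is no stick thermometer. Next I'll take closer wrist views for poses.

```bash
python3 - <<'E'
from h import *
for n,p in dict(w1=(.56,.20,.42),w2=(.55,-.0,.42),w3=(.52,-.2,.45)).items():
    try: bot.movep(p,quat(np.pi/2))
    except bot.Unreachable: print(n,"unreach"); continue
    bot.wait(.3)
    c=bot.get_calibration("wrist"); P,d=bot.grab_frame("wrist")
    cv2.imwrite(f"pics/{n}.png",P[:,:,::-1]); np.savez(f"pics/{n}.npz",p=P,d=d,W=world(d,c),**c)
    print(n,bot.read_q().round(2) if hasattr(bot.read_q(),'round') else bot.read_q(),-c['R'].T@c['t'],bot.read_tool_pos(),bot.read_clock())
a=[cv2.resize(cv2.imread(f"pics/{n}.png"),(400,300)) for n in("w1","w2","w3")]
cv2.imwrite("pics/m1.png",np.vstack([np.hstack(a[:2]),np.hstack([a[2],a[2]*0])]))
E
```

```text
w1 [-0.74  0.27  0.45  1.43 -0.12  1.47 -0.29] [0.56031201 0.28251269 0.56289011] [0.55994664 0.2002001  0.41992383] 2.3667
w2 [-0.53  0.18  0.56  1.54 -0.1   1.45  0.04] [0.55048967 0.08291115 0.56287107] [0.55008529 0.0005517  0.41988425] 3.5333
w3 [-0.27  0.2   0.7   1.47 -0.13  1.52  0.44] [ 0.52063931 -0.11709462  0.59291481] [ 0.52021126 -0.19945382  0.44989617] 4.7167
```

View pics/m1.png

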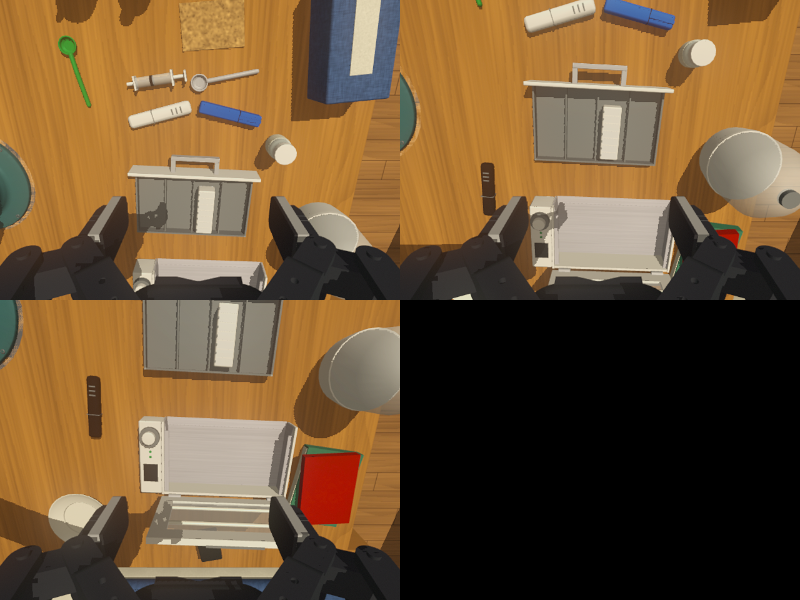

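The wrist views show everything. In w1 at full resolution: syringe (250,130), spoon (358,125), white case (256,184), blue case (366,181), mat (338,40), rack (317,330). In w2/w3: steriliser interior (960/2,240), button at w3 (240,220). Now I'll fit the poses.

```bash
cat > fit.py <<'E'
from h import *
def rect(pts):
    (cx,cy),(w,h),a=cv2.minAreaRect(np.float32(pts)*1000)
    if w<h: w,h,a=h,w,a+90
    return np.round([cx/1000,cy/1000],4),np.round((w,h),1),round((a+90)%180-90,1)
def blob(z,roi,mask,h):
    u0,v0,u1,v1=roi; m=np.zeros(mask.shape,np.uint8); m[v0:v1,u0:u1]=mask[v0:v1,u0:u1]
    k,l,s,_=cv2.connectedComponentsWithStats(m); i=1+np.argmax(s[1:,4])
    vv,uu=np.nonzero(l==i); c={k:z[k] for k in('fx','fy','cx','cy','R','t')}
    P=np.array([ray(c,a,b,h)[:2] for a,b in zip(uu,vv)]); return rect(P),len(P),P
E
python3 - <<'E'
from fit import *
z=np.load("pics/w1.npz"); hsv=cv2.cvtColor(z['p'],cv2.COLOR_RGB2HSV); H,S,V=cv2.split(hsv)
low=((S<90)).astype(np.uint8); blue=((H>100)&(H<130)&(S>120)).astype(np.uint8)
for n,roi,m,h in [("blue",(310,155,425,205),blue,.018),("white",(195,155,310,210),low,.014),("syr",(195,100,302,150),low,.012),("spoon",(303,100,425,150),low,.009)]:
    r=blob(z,roi,m,h); print(n,r[0],r[1])
W=z['W']; print("table z",np.nanmedian(W[220:240,100:180,2]))
for n in("w2","w3"):
    W=np.load(f"pics/{n}.npz")['W'].reshape(-1,3)
    def sel(x0,x1,y0,y1,z0,z1): 
        return W[(W[:,0]>x0)&(W[:,0]<x1)&(W[:,1]>y0)&(W[:,1]<y1)&(W[:,2]>z0)&(W[:,2]<z1)]
    for k,b in dict(paneltop=(.36,.74,.01,.07,.046,.06),rackbody=(.37,.74,-.16,.035,.022,.035),pill=(.5,.65,-.13,.02,.035,.045),ster=(.36,.76,-.48,-.2,.044,.062),base=(.42,.76,-.48,-.2,-.004,.01),button=(.38,.46,-.31,-.22,.064,.09),lid=(.36,.76,-.7,-.3,.12,.35)).items():
        s=sel(*b)
        if len(s)>30: print(n,k,len(s),rect(s[:,:2]),np.nanmedian(s,0).round(4),s[:,2].max().round(3))
c=bot.get_calibration("scene")
m=np.array([ray(c,u,v,.003)[:2] for u,v in[(389.7,336.2),(421,365.6),(379,404),(347,375.6)]]); print("mat",m.mean(0),m.round(3).tolist())
E
```

```text
blue (array([0.6067, 0.1835]), array([88.2, 24.9]), -13.9) 1119
white (array([0.4723, 0.1753]), array([145.3,  31.5]), 15.5) 2194
syr (array([0.4967, 0.2548]), array([76.5, 33.5]), 0.0) 800
spoon (array([0.6138, 0.2611]), array([147.7,  37.1]), 17.8) 1241
table z 0.0007370063712283132
w2 paneltop 1663 (array([0.5512, 0.0393]), array([301.3,   8.2]), -2.9) [0.5494 0.0395 0.054 ] 0.057
w2 rackbody 2530 (array([ 0.5463, -0.0512]), array([281.8, 167.8]), -2.8) [ 0.5466 -0.0813  0.0268] 0.035
w2 pill 2457 (array([ 0.5763, -0.0621]), array([119.7,  40.1]), 86.4) [ 0.5762 -0.0584  0.0405] 0.044
w2 ster 6085 (array([ 0.5603, -0.335 ]), array([357. , 186.7]), -2.8) [ 0.4411 -0.3696  0.054 ] 0.062
w2 base 21288 (array([ 0.59, -0.34]), array([340., 280.]), 0.0) [ 0.5891 -0.2996  0.0022] 0.01
w2 button 646 (array([ 0.4109, -0.2701]), array([44.8, 44. ]), 43.2) [ 0.4131 -0.2654  0.0688] 0.078
w3 rackbody 2475 (array([ 0.5457, -0.0619]), array([281.9, 146.1]), -2.7) [ 0.5476 -0.083   0.0271] 0.035
w3 pill 3182 (array([ 0.5761, -0.0625]), array([119.9,  40.3]), 86.5) [ 0.576  -0.0597  0.0405] 0.045
w3 ster 7276 (array([ 0.5604, -0.3348]), array([356.5, 185.9]), -2.5) [ 0.4393 -0.3525  0.054 ] 0.062
w3 base 26344 (array([ 0.59  , -0.3324]), array([339.9, 264.6]), 0.0) [ 0.5918 -0.2983  0.0021] 0.01
w3 button 804 (array([ 0.4108, -0.2705]), array([44.4, 44. ]), -76.2) [ 0.4127 -0.2682  0.0678] 0.079
w3 lid 11778 (array([ 0.5541, -0.4086]), array([244.7,  25.8]), -2.2) [ 0.5461 -0.4064  0.2047] 0.252
mat [0.58834792 0.35850543] [[0.529, 0.311], [0.525, 0.399], [0.645, 0.404], [0.655, 0.32]]
```

```bash
cat >> fit.py <<'E'
def comps(p,W,box,zmin=.006,minpx=150):
    x0,x1,y0,y1=box; m=((W[...,2]>zmin)&(W[...,2]<.06)&(W[...,0]>x0)&(W[...,0]<x1)&(W[...,1]>y0)&(W[...,1]<y1)).astype(np.uint8)
    k,l,s,_=cv2.connectedComponentsWithStats(m); out=[]
    for i in range(1,k):
        if s[i,4]<minpx: continue
        P=W[l==i]; out.append((rect(P[:,:2]),np.median(p[l==i],0),s[i,4],P))
    return out
E
python3 - <<'E'
from fit import *
z=np.load("pics/w1.npz")
for r in comps(z['p'],z['W'],(.38,.72,.10,.32)): print(r[:3],r[3][:,2].max().round(4))
z=np.load("pics/w3.npz"); W=z['W'].reshape(-1,3); a=np.deg2rad(-2.65); ys=np.array([np.cos(a),np.sin(a)]); xs=np.array([ys[1],-ys[0]])
q=W[:,:2]-[.5865,-.333]; X=q@xs; Y=q@ys; m=(X>-.06)&(X<.06)
for lo,hi in((.051,.060),(.040,.0505),(-.002,.006)):
    h,_=np.histogram(Y[m&(W[:,2]>lo)&(W[:,2]<hi)],np.arange(-.21,.2,.004)); print(lo,[(round(-.21+.004*i,3),int(n)) for i,n in enumerate(h) if n>8 and (i<22 or i>82)])
m=(abs(Y)<.152)&(abs(Y)>.140)&(X<0)&(W[:,2]>.03)&(W[:,2]<.062); print("mouth x",np.percentile(X[m&(Y<0)],[0,1,3]),np.percentile(X[m&(Y>0)],[0,1,3]))
L=(abs(Y)<.14)&(W[:,2]>.1)&(X>0)&(X<.16); print("lid fit",np.polyfit(X[L],W[L,2],1),np.percentile(W[L,2],99),np.percentile(X[L],[1,99]))
E
```

```text
((array([0.4697, 0.2516]), array([129.3,  32.1]), 7.3), array([193., 175., 149.]), np.int32(1434)) 0.0271
((array([0.6169, 0.2497]), array([146.5,  35.9]), 4.6), array([187., 174., 156.]), np.int32(962)) 0.017
((array([0.4727, 0.1755]), array([144.6,  30.5]), 14.9), array([229., 216., 191.]), np.int32(2185)) 0.0246
((array([0.6301, 0.1777]), array([139.9,  26.3]), -14.0), array([ 74., 105., 167.]), np.int32(2005)) 0.0283
0.051 [(-0.206, 56), (-0.202, 159), (-0.198, 166), (-0.194, 151), (-0.19, 154), (-0.186, 150), (-0.182, 148), (-0.178, 150), (-0.174, 166), (-0.17, 147), (-0.166, 145), (-0.162, 187), (-0.158, 220), (-0.154, 154), (-0.15, 229), (0.142, 24), (0.146, 271), (0.15, 63)]
0.04 [(-0.15, 75), (-0.146, 190), (-0.142, 193), (-0.138, 95), (0.134, 166), (0.138, 193), (0.142, 214), (0.146, 60), (0.186, 74), (0.19, 130), (0.194, 127)]
-0.002 [(-0.142, 159), (-0.138, 174), (-0.134, 180), (-0.13, 186), (-0.126, 173), (0.122, 178), (0.126, 172), (0.13, 179), (0.134, 184), (0.138, 172), (0.142, 119), (0.174, 132), (0.178, 169), (0.182, 176), (0.186, 186), (0.19, 129), (0.194, 81)]
mouth x [-0.08962531 -0.08914382 -0.08854234] [-0.0908375  -0.09036063 -0.08944396]
lid fit [-5.6593384   0.62845023] 0.2501437237316434 [0.0653675  0.09137684]
```

```bash
cat > job.py <<'E'
from fit import *
def look(tag,p=(.56,.20,.42),yaw=np.pi/2):
    bot.movep(p,quat(yaw)); bot.wait(.25)
    c=bot.get_calibration("wrist"); P,d=bot.grab_frame("wrist"); W=world(d,c)
    cv2.imwrite(f"pics/{tag}.png",P[:,:,::-1]); np.savez(f"pics/{tag}.npz",p=P,d=d,W=W,**c); return P,W
def rack(W,box=(.34,.80,0,.09)):
    w=W.reshape(-1,3); w=w[(w[:,0]>box[0])&(w[:,0]<box[1])&(w[:,1]>box[2])&(w[:,1]<box[3])&(w[:,2]>.047)&(w[:,2]<.06)]
    c,s,a=rect(w[:,:2]); a=np.deg2rad(a); y=np.array([np.cos(a),np.sin(a)]); x=np.array([y[1],-y[0]])
    return c+.089*x,a,x,y,s
def find(name,P,W,box=(.36,.74,.11,.335)):
    best=None
    for (c,s,a),col,n,pts in comps(P,W,box):
        blue=col[2]>col[0]+40; size=dict(blue=(140,26),white=(145,30),syr=(129,33),spoon=(147,36))[name]
        if blue!=(name=='blue') or col[1]>col[0]+10 or col[0]>col[2]*2.2: continue
        e=abs(s[0]-size[0])+3*abs(s[1]-size[1])
        top=np.percentile(pts[:,2],95); bright=col[1]>200
        if bright!=(name=='white'): continue
        if name=='spoon': e+=(top>.021)*50
        if name=='syr': e+=(top<.021)*50
        if best is None or e<best[0]: best=(e,c,s,np.deg2rad(a),pts)
    if best is None or best[0]>40: print("no",name,best and best[:4]); return None
    e,c,s,a,pts=best; q=pts[:,:2]; u=np.array([np.cos(a),np.sin(a)]); v=np.array([-u[1],u[0]]); t=(q-c)@u; w=(q-c)@v
    spread=lambda m: np.ptp(w[m]) if m.sum()>3 else 0
    if name=='spoon':   # +x = away from bowl
        if np.sum(t>0)>np.sum(t<0): u=-u; t=-t
        h=q[(t>-.025)]; vx,vy,x0,y0=cv2.fitLine(np.float32(h*1000),cv2.DIST_L2,0,.01,.01).ravel()
        d=np.array([vx,vy]); d*=np.sign(d@u); u=d; x0=np.array([x0,y0])/1000; tt=(q-x0)@u; c=x0+u*(np.percentile(tt,99.7)-.0745); a=np.arctan2(u[1],u[0])
    return c,a,s
def near(yaw,ref): return ref+(yaw-ref+np.pi/2)%np.pi-np.pi/2   # grasp symmetric by half a turn
def pick(c,yaw,z,N=45):
    bot.movep([*c,.15],quat(yaw)); bot.line_to([*c,z],rate=.12); bot.grab(N); g=bot.read_finger_gap()
    bot.line_to([*c,.15],rate=.15); print("gap",round(g,4),round(bot.read_finger_gap(),4),"F",bot.read_gripper_force()); return bot.read_finger_gap()
def place(c,yaw,z,hi=.15):
    bot.movep([*c,hi],quat(yaw)); bot.line_to([*c,z],rate=.1); print("before drop gap",round(bot.read_finger_gap(),4),"tcp",np.round(bot.read_tool_pos(),4)); bot.wait(.2); bot.release(); bot.wait(.2); bot.line_to([*c,hi],rate=.2)
E
python3 - <<'E'
from job import *
z=np.load("pics/w1.npz")
for n in("white","syr","blue","spoon"): print(n,find(n,z['p'],z['W']))
print(rack(z['W']))
pick((.5762,-.0623),np.deg2rad(86.5),.023,50)
place((.588,.3585),np.deg2rad(3),.005+.023-.010+.003-.002)
P,W=look("a1"); print(rack(W)); print([r[:3] for r in comps(P,W,(.5,.7,.31,.42),.02)])
for n in("white","syr","blue","spoon"): print(n,find(n,P,W))
print(bot.read_clock())
E
```

```text
white (array([0.4727, 0.1755]), np.float64(0.26005405854715513), array([144.6,  30.5]))
syr (array([0.4697, 0.2516]), np.float64(0.12740903539558607), array([129.3,  32.1]))
no blue None
blue None
spoon (array([0.61527037, 0.25559079]), np.float32(0.18784693), array([146.5,  35.9]))
(array([ 0.57709218, -0.0459554 ]), np.float64(0.12042771838760874), array([ 0.12013684, -0.99275734]), array([0.99275734, 0.12013684]), array([329.4,  56.7]))
gap 0.0386 0.0388 F 50.300830006599426
before drop gap 0.0386 tcp [0.5883 0.3587 0.0197]
(array([ 0.57779218, -0.0462554 ]), np.float64(0.12042771838760874), array([ 0.12013684, -0.99275734]), array([0.99275734, 0.12013684]), array([330.6,  57.6]))
[((array([0.5876, 0.3584]), array([119.4,  40.6]), 2.9), array([229., 220., 198.]), np.int32(3722))]
white (array([0.4726, 0.1754]), np.float64(0.26005405854715513), array([144.8,  30.5]))
syr (array([0.4699, 0.2513]), np.float64(0.14486232791552936), array([128.8,  33. ]))
no blue None
blue None
spoon (array([0.6149652 , 0.25544224]), np.float32(0.18765336), array([147.8,  36. ]))
15.2917
```

```bash
sed -i "s/col\[1\]>col\[0\]+10 or/(col[1]>col[0]+10 and not blue) or/; s/box=(.34,.80,0,.09)/box=(.34,.712,0,.09)/" job.py
cat >> job.py <<'E'
YR=dict(white=-.103,syr=-.0345,spoon=.0345,blue=.103)
def move_item(n,P,W,R):
    R,ra,xr,yr,_=R; c,a,s=find(n,P,W); u=np.array([np.cos(a),np.sin(a)])
    if n=='white': c=c-[0,.003]
    off=-.010 if n=='spoon' else 0.0      # grasp offset along the item
    yaw=near(a,np.pi/2-.6); g=pick(c+off*u,yaw,.004)
    if g<.007: print("LOST",n); return
    tyaw=near(ra+np.pi/2,yaw); sgn=np.sign(u@[np.cos(yaw),np.sin(yaw)]); d=np.array([np.cos(tyaw),np.sin(tyaw)])*sgn
    place(R+YR[n]*yr+off*d,tyaw,.0205)
E
python3 - <<'E'
from job import *
z=np.load("pics/a1.npz"); R=rack(z['W']); print(R,find("blue",z['p'],z['W']))
if abs(R[4][0]-302)<4:
    move_item("white",z['p'],z['W'],R)
    P,W=look("a2"); R=rack(W); print(R,[r[:3] for r in comps(P,W,(.38,.71,-.15,.025),.02)])
    for n in("syr","blue","spoon"): print(n,find(n,P,W))
print(bot.read_clock())
E
```

```text
(array([ 0.54635237, -0.04919375]), np.float64(-0.048869219055841226), array([-0.04884977, -0.99880614]), array([ 0.99880614, -0.04884977]), array([302.2,   9.4])) (array([0.6301, 0.1775]), np.float64(-0.24609142453120045), array([140.1,  26.5]))
gap 0.029 0.029 F 44.4973361492157
before drop gap 0.0288 tcp [ 0.4438 -0.0441  0.0209]
(array([ 0.53903189, -0.04916123]), np.float64(-0.05585053606381855), array([-0.0558215 , -0.99844076]), array([ 0.99844076, -0.0558215 ]), array([301. ,   9.2])) [((array([ 0.5386, -0.0571]), array([281.8, 158.4]), -2.9), array([119.5, 112. ,  95. ]), np.int32(2124)), ((array([ 0.4369, -0.044 ]), array([139.2,  30.5]), 87.3), array([214., 202., 178.]), np.int32(1529))]
syr (array([0.47  , 0.2516]), np.float64(0.12391837689159739), array([128.8,  33.3]))
blue (array([0.6302, 0.1775]), np.float64(-0.24434609527920614), array([140.2,  26.3]))
spoon (array([0.61547434, 0.25560759]), np.float32(0.18895474), array([148. ,  36.4]))
25.8583
```

View pics/a2.png

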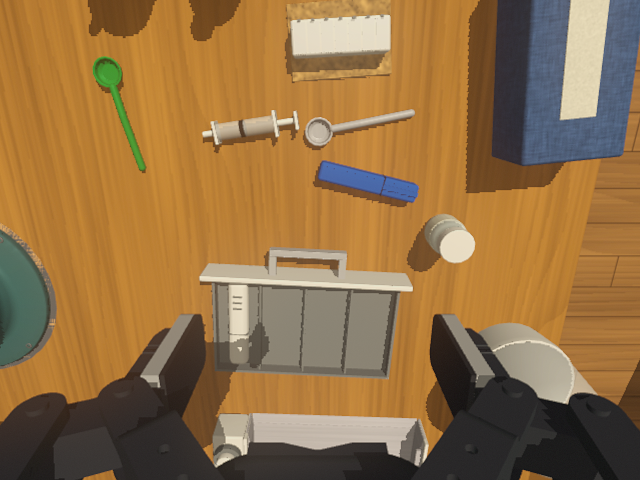

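The pillbox is on the mat at (340,38), and the white case lies in the left compartment at (239,325). The rack was pushed about 7 mm by the opening fingers, so I'll release a bit higher.

```bash
sed -i "s/tyaw,.0205)/tyaw,dict(blue=.027).get(n,.024))/" job.py; python3 - <<'E'
from job import *
z=np.load("pics/a2.npz"); P,W=z['p'],z['W']
for i,n in enumerate(("syr","blue","spoon")):
    R=rack(W); print(n,R[0],R[1],R[4])
    if abs(R[4][0]-302)>4 or find(n,P,W) is None: break
    move_item(n,P,W,R)
    P,W=look(f"b{i}")
R=rack(W); print(R,bot.read_clock())
q=W[...,:2]-R[0]; rel=np.stack([q@R[2],q@R[3],W[...,2]-.0105],-1)
for n,y in YR.items():
    m=(abs(rel[...,1]-y)<.029)&(abs(rel[...,0])<.078)&(rel[...,2]>.0055)&(rel[...,2]<.05); Q=rel[m]
    if len(Q): print(n,rect(Q[:,:2]),"top",np.percentile(Q[:,2],[50,97]).round(4))
E
```

```text
syr [ 0.53903189 -0.04916123] -0.05585053606381855 [301.    9.2]
gap 0.0206 0.0205 F 43.93851399421692
before drop gap 0.0202 tcp [ 0.5049 -0.0472  0.0245]
blue [ 0.53843189 -0.04916123] -0.05585053606381855 [301.6   9.3]
gap 0.0252 0.025 F 44.55463528633118
before drop gap 0.0253 tcp [ 0.6416 -0.055   0.0276]
spoon [ 0.53873189 -0.04916123] -0.05585053606381855 [301.8   9.4]
gap 0.0075 0.0078 F 43.84768880903721
before drop gap 0.0079 tcp [ 0.573  -0.0611  0.0246]
(array([ 0.53873189, -0.04906123]), np.float64(-0.05585053606381855), array([-0.0558215 , -0.99844076]), array([ 0.99844076, -0.0558215 ]), array([302. ,   9.4])) 58.9917
white (array([-0.0005, -0.102 ]), array([142.8,  30.3]), 0.2) top [0.0191 0.0214]
syr (array([ 0.0042, -0.0193]), array([129.7,  29.4]), 1.5) top [0.0207 0.0246]
spoon (array([0.002 , 0.0312]), array([141.5,  35.4]), 3.7) top [0.0112 0.0145]
blue (array([-0.0004,  0.1026]), array([140.6,  26.4]), 0.1) top [0.0232 0.0255]
```

```bash
cd pics; ls -t b*.png|head -1; cp $(ls -t b?.png|head -1) last.png
```

```text
b2.png
```

View pics/last.png

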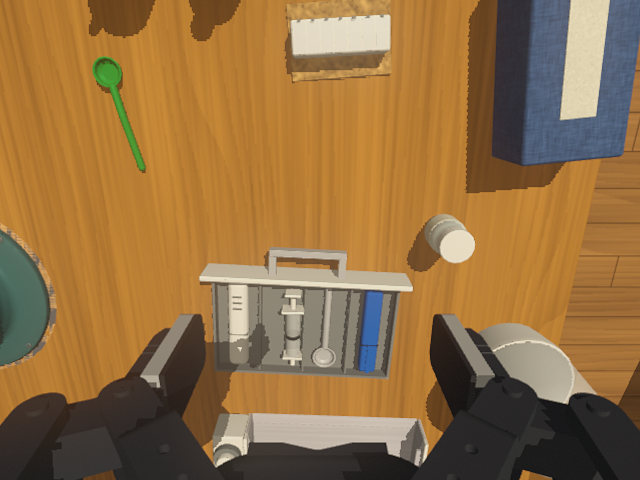

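All four things lie flat in the rack: white case (239,325), syringe (292,327), spoon (325,330) and blue case (371,330). Next: grip the handle, with the inner finger in the 30 mm gap, and line the rack up with the steriliser.

```bash
cat >> job.py <<'E'
B=np.array([.5865,-.333]); BA=np.deg2rad(-2.65); YS=np.array([np.cos(BA),np.sin(BA)]); XS=np.array([YS[1],-YS[0]])
E
python3 - <<'E'
from job import *
z=np.load("pics/b2.npz"); R,a,xr,yr,_=rack(z['W'])
H=R-.120*xr; c=H-.030*xr
bot.movep([*c,.15],quat(a)); bot.line_to([*c,.016],rate=.1); print("F",np.round(bot.read_contact_force(),1))
bot.grab(70); print("gap",bot.read_finger_gap(),"F",np.round(bot.read_contact_force(),1))
# rack centre is now c+.120*xr ; go to lateral 0 in steriliser frame
start=(c-B)@XS; print("handle bay x",start,"y",(c-B)@YS)
t=B+(start-.005)*XS; bot.line_to([*t,.016],rate=.06,orientation=quat(BA)); bot.wait(.3)
print("gap",bot.read_finger_gap(),"F",np.round(bot.read_contact_force(),1),bot.read_wrist_torque(),bot.read_clock())
P,d=bot.grab_frame("scene"); W=world(d,bot.get_calibration("scene")); cv2.imwrite("pics/s1.png",P[:,:,::-1])
q=(W[...,:2]-B); X=q@XS; Y=q@YS; Z=W[...,2]
m=(X>-.45)&(X<-.28)&(abs(Y)<.2)&(Z>.046)&(Z<.058); cv2.imwrite("pics/s1c.png",cv2.resize(P[60:340,80:420,::-1],None,fx=2,fy=2))
print("panel top rect in bay frame",rect(np.stack([X[m],Y[m]],1)))
m=(X>-.09)&(X<.05)&(Y>.13)&(Y<.17)&(Z>.03)&(Z<.062); print("ster right wall Y",np.percentile(Y[m],[2,50,98]))
m=(X>-.36)&(X<-.15)&(abs(Y)<.16)&(Z>.02)&(Z<.035); print("rack body",rect(np.stack([X[m],Y[m]],1)))
E
```

```text
F [-0.5 -0.   0.1]
gap 0.009216825889664548 F [-4.  -2.4 15.6]
handle bay x -0.43141967150227695 y -0.05940499078877432
gap 0.008426696033215232 F [-10.4  -0.4  14.3] [-0.62980987  2.20199772 -1.21776583] 63.9833
panel top rect in bay frame (array([-0.4155,  0.0033]), array([315. ,  62.5]), -89.0)
ster right wall Y [0.13582676 0.14645625 0.15125564]
rack body (array([-0.2876, -0.0067]), array([283.8, 145.4]), 89.8)
```

View pics/s1c.png

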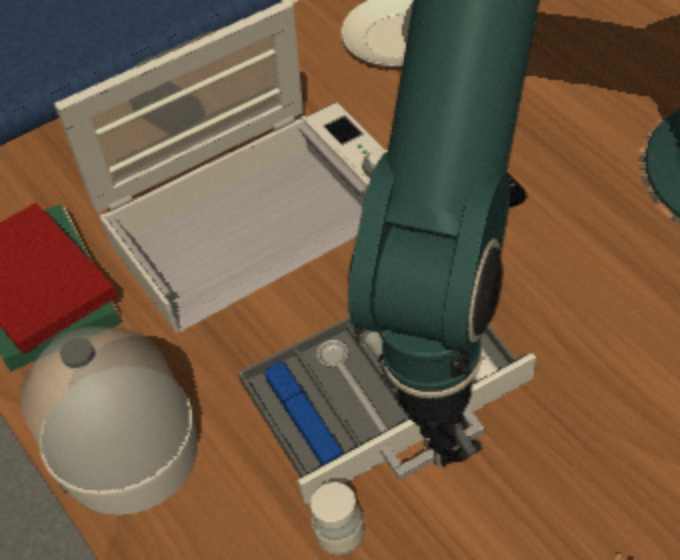

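The rack is level with the mouth but about 7 mm off sideways towards -y. The jar at (335,515) is clear. I'll correct, re-measure, then slide in.

```bash
cat >> job.py <<'E'
def meas(x0,tag):
    P,d=bot.grab_frame("scene"); W=world(d,bot.get_calibration("scene")); cv2.imwrite(f"pics/{tag}.png",P[:,:,::-1])
    q=(W[...,:2]-B); X=q@XS; Y=q@YS; Z=W[...,2]
    m=(X>x0-.07)&(X<x0+.10)&(abs(Y)<.16)&(Z>.022)&(Z<.032); r=rect(np.stack([X[m],Y[m]],1)); print("body",r,"Yrange",np.percentile(Y[m],[.5,99.5]).round(4),"Xmax",np.percentile(X[m],99.8).round(4)); return r
E
python3 - <<'E'
from job import *
p=np.array(bot.read_tool_pos()); print("tool bay",(p[:2]-B)@XS,(p[:2]-B)@YS,p[2])
x=(p[:2]-B)@XS; lat=.007
for i in range(3):
    t=B+x*XS+lat*YS; bot.line_to([*t,.0185],rate=.05,orientation=quat(BA)); bot.wait(.3)
    p=np.array(bot.read_tool_pos()); print("tool",(p[:2]-B)@XS,(p[:2]-B)@YS,"F",np.round(bot.read_contact_force(),1))
    r=meas(x+.12,f"s2_{i}"); e=r[0][1]
    if abs(e)<.0015: break
    lat-=e
print(lat,bot.read_clock())
E
```

```text
tool bay -0.43632708625898636 -0.0008454607381105095 0.016417117882242885
tool -0.43630560914584415 0.006864777507684907 F [-4.3 -1.1  6.6]
body (array([-0.3012,  0.0039]), array([282.6, 158.9]), 88.4) Yrange [-0.1349  0.1457] Xmax -0.2196
tool -0.4365814882427822 0.003594643609698602 F [0.6 0.1 6.7]
body (array([-0.3018,  0.0038]), array([283.6, 159.4]), 89.5) Yrange [-0.1363  0.1448] Xmax -0.2219
tool -0.436641593461475 -4.94828668031258e-06 F [ 2.8 -0.1  5.8]
body (array([-0.3016,  0.0008]), array([283.5, 160.3]), -89.8) Yrange [-0.1385  0.1424] Xmax -0.2222
-0.0006999999999999997 65.8833
```

```bash
python3 - <<'E'
from job import *
x=-.4365; lat=-.0007
for i,s in enumerate([.04,.08,.11,.14,.155,.17,.19,.21,.23,.25,.27]):
    t=B+(x+s)*XS+lat*YS; z=.0185+.0015*min(1,max(0,(s-.13)/.1)); bot.line_to([*t,z],rate=.06,orientation=quat(BA))
    F=np.array(bot.read_contact_force()); print(s,"Fx,Fy(bay)",round(F[:2]@XS,1),round(F[:2]@YS,1),"z",round(F[2],1),"gap",round(bot.read_finger_gap(),4))
    if np.linalg.norm(F[:2])>25: print("STOP"); break
    if s==.11: meas(x+s+.13,"s3")
print(bot.read_clock())
P,d=bot.grab_frame("side"); cv2.imwrite("pics/side1.png",P[:,:,::-1]); P,d=bot.grab_frame("scene"); cv2.imwrite("pics/s4.png",P[:,:,::-1])
a=cv2.imread("pics/side1.png")[150:450,230:630]; b=cv2.imread("pics/s4.png")[50:350,50:450]; cv2.imwrite("pics/m2.png",np.hstack([a,b]))
E
```

```text
0.04 Fx,Fy(bay) -3.6 1.6 z 8.7 gap 0.0083
0.08 Fx,Fy(bay) -4.6 1.1 z 8.0 gap 0.0084
0.11 Fx,Fy(bay) -1.9 1.0 z 7.7 gap 0.0085
body (array([-0.1896, -0.0007]), array([283. , 153.9]), 89.9) Yrange [-0.1407  0.1404] Xmax -0.1127
0.14 Fx,Fy(bay) -2.7 2.1 z 6.3 gap 0.0085
0.155 Fx,Fy(bay) 0.1 2.5 z 4.3 gap 0.0083
0.17 Fx,Fy(bay) 2.7 1.2 z 3.7 gap 0.0084
0.19 Fx,Fy(bay) 3.8 0.3 z -0.3 gap 0.0084
0.21 Fx,Fy(bay) 0.7 -0.7 z -3.4 gap 0.0082
0.23 Fx,Fy(bay) 2.0 -0.7 z -3.4 gap 0.0086
0.25 Fx,Fy(bay) 1.5 -0.3 z -0.8 gap 0.0085
0.27 Fx,Fy(bay) 2.2 0.3 z 0.8 gap 0.0084
72.0833
```

View pics/m2.png

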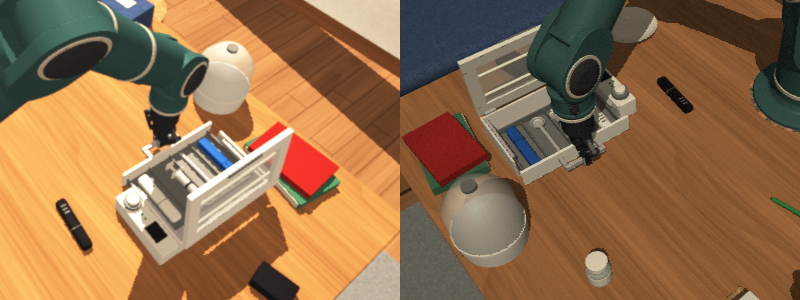

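The loaded rack is inside the guides with a small gap left, and the forces are low. I'll release (the opening finger nudges the panel inwards), then push it home with closed fingers.

```bash
python3 - <<'E'
from job import *
bot.release(); bot.wait(.2); p=np.array(bot.read_tool_pos()); print("gap",bot.read_finger_gap(),"F",np.round(bot.read_contact_force(),1),(p[:2]-B)@XS,p[2])
bot.line_to([p[0],p[1],.13],rate=.1)
bot.grab(30)
t=B-.215*XS; bot.movep([*t,.13],quat(BA)); bot.line_to([*t,.024],rate=.15)
F0=np.array(bot.read_contact_force()); x=-.19
while x<-.137:
    bot.line_to([*(B+x*XS),.024],rate=.04); F=np.array(bot.read_contact_force())-F0; f=F[:2]@XS
    if f<-14: break
    x+=.002
print("stop",x,np.round(F,1))
bot.line_to([*(B-.215*XS),.024],rate=.15); bot.line_to([*(B-.215*XS),.2],rate=.2)
P,W=look("c1",(.52,-.12,.45)); q=W[...,:2]-B; X=q@XS; Y=q@YS; Z=W[...,2]
for y in(-.1,0,.1):
    m=(X<-.06)&(X>-.13)&(abs(Y-y)<.03)&(Z>.048)&(Z<.062); print("panel X",np.percentile(X[m],[1,50,99]).round(4) if m.sum() else None)
m=(X<-.09)&(X>-.11)&(Z>.048)&(Z<.062)&(abs(Y)<.17); print("panel Y",np.percentile(Y[m],[1,99]).round(4),bot.read_clock())
E
```

```text
gap 0.08539066438825468 F [ 0.6  2.  -1.9] -0.16653815184294093 0.01997557076916117
stop -0.14799999999999996 [-2.2 17.8  2.7]
panel X [-0.0982 -0.0958 -0.0903]
panel X [-0.0985 -0.096  -0.0905]
panel X [-0.099  -0.0963 -0.0908]
panel Y [-0.1483  0.1469] 85.8167
```

View pics/c1.png

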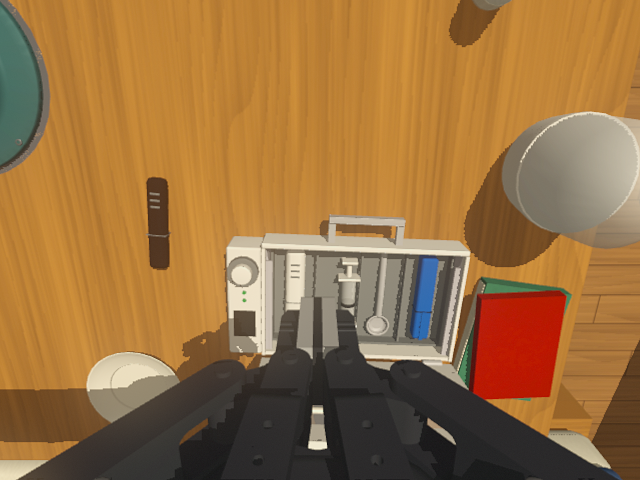

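The rack is home: panel back face is at x ≈ -0.090 with the panel flush along its length, and the things still lie in their compartments. The lid angle is about 1.40 rad. Now I'll close the lid, pushing from behind and then from above.

```bash
python3 - <<'E'
from job import *
r,w=.175,.0145; Q=quat(BA)
def tip(th): return np.array([.094-r*np.cos(th)+.012*np.sin(th)+w,.057+r*np.sin(th)+.012*np.cos(th)])
def pos(X,z): return [*(B+X*XS),z]
s=tip(1.40)
bot.movep(pos(s[0]+.045,.36),Q); bot.line_to(pos(s[0]+.045,s[1]),rate=.15)
F0=np.array(bot.read_contact_force())
for th in np.arange(1.5,-.001,-.1):
    X,z=tip(th); bot.line_to(pos(X,z),rate=.05); F=np.array(bot.read_contact_force())-F0
    print(round(th,2),round(F[:2]@XS,1),round(F[2],1),end=' | ')
    if np.linalg.norm(F)>25: print("STOP"); break
z=tip(0)[1]
while th<.05 and z>.064 and F[2]<12:
    z-=.001; bot.line_to(pos(tip(0)[0],z),rate=.02); F=np.array(bot.read_contact_force())-F0
print("end z",z,F.round(1)); bot.line_to(pos(tip(0)[0],.2),rate=.15)
P,W=look("d1",(.52,-.10,.45)); q=W[...,:2]-B; X=q@XS; Y=q@YS; Z=W[...,2]
m=(abs(Y)>.136)&(abs(Y)<.149)&(X>-.09)&(X<.0); print("lid z fit",np.polyfit(X[m],Z[m],1),np.median(Z[m]))
m=(Z>.073)&(X<-.02)&(X>-.12)&(Y<-.14)&(Y>-.22); print("button",rect(W[m][:,:2]),np.median(Z[m]),np.percentile(Z[m],98),bot.read_clock())
m=(X>-.12)&(X<-.08)&(abs(Y)<.14)&(Z>.06)&(Z<.08); print("lid edge X",np.percentile(X[m],1))
E
```

```text
1.5 -0.7 -0.3 | 1.4 -0.5 -0.5 | 1.3 -1.5 -1.0 | 1.2 -1.6 -0.4 | 1.1 -1.4 -1.3 | 1.0 -0.9 0.1 | 0.9 -1.6 -0.1 | 0.8 -1.2 -1.0 | 0.7 -1.0 -0.3 | 0.6 -0.4 -0.5 | 0.5 -1.1 -0.4 | 0.4 -0.3 -0.5 | 0.3 -1.8 -0.7 | 0.2 -1.5 0.3 | 0.1 -1.5 -0.2 | -0.0 -1.0 10.1 | end z 0.068 [-9.2  2.8 23.9]
lid z fit [-0.00118531  0.06909543] 0.0691693950516173
button (array([ 0.4114, -0.2702]), array([28.2, 28.2]), 42.7) 0.07624735705085856 0.07818871949127056 99.3167
lid edge X -0.098753230963942
```

View pics/d1.png

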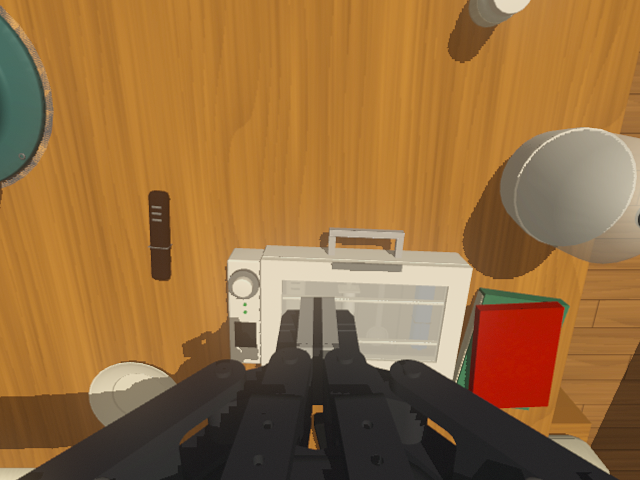

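The lid is shut (level at 69 mm). The button is at (243,285) in the picture, world (0.411,-0.270), top about 76.5 mm. Pressing it now.

```bash
python3 - <<'E'
from job import *
c=(.4114,-.2702); Q=quat(np.pi/2)
bot.movep([*c,.14],Q); bot.line_to([*c,.085],rate=.1); bot.wait(.2); F0=np.array(bot.read_contact_force()); z=.0795
while z>.066:
    bot.line_to([*c,z],rate=.03); f=(np.array(bot.read_contact_force())-F0)[2]; print(round(z,4),round(bot.read_tool_pos()[2],4),round(f,1),end=' | ')
    if f>10: break
    z-=.0007
bot.wait(.3); bot.line_to([*c,.15],rate=.08); bot.wait(.3)
P,W=look("e1",(.52,-.10,.45)); q=W[...,:2]-B; X=q@XS; Y=q@YS; Z=W[...,2]
m=(Z>.065)&(X<-.02)&(X>-.12)&(Y<-.16)&(Y>-.21)&(np.hypot(W[...,0]-c[0],W[...,1]-c[1])<.012); print("\nbutton z",np.median(Z[m]))
m=(abs(Y)>.136)&(abs(Y)<.149)&(X>-.09)&(X<0); print("lid z",np.median(Z[m]),bot.read_clock())
m=(X<-.092)&(X>-.11)&(abs(Y)<.14)&(Z>.045)&(Z<.06); print("panel front",np.percentile(X[m],2) if m.sum() else None)
E
```

```text
0.0795 0.0793 -0.5 | 0.0788 0.0788 -0.3 | 0.0781 0.0781 0.4 | 0.0774 0.0774 -0.5 | 0.0767 0.0767 -0.5 | 0.076 0.076 0.9 | 0.0753 0.0753 2.0 | 0.0746 0.0746 2.4 | 0.0739 0.0739 2.3 | 0.0732 0.0732 3.4 | 0.0725 0.0725 2.9 | 0.0718 0.0718 3.8 | 0.0711 0.0711 4.6 | 0.0704 0.0704 4.7 | 0.0697 0.07 11.2 | 
button z 0.07646179854930318
lid z 0.06915068496397171 108.8417
panel front -0.09898743152184784
```

```bash
python3 -c "
from bench import bot
print(bot.job_done())"
```

```text
the job is handed in; nothing more can be done
None
```

I handed the job in at about 109 s: the pill organiser is on the mat, the four used things (no stick thermometer was out) are in the rack, the rack is fully home, the lid is shut, and the start button was pressed to its stop and came back up; the result of the judging was not shown to me.

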